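# Raise the sampling bay's sash to its mark and start the extraction

## Task

Push the clear sash of the sampling bay up from beneath its lip, using the fingertips and without gripping it, until the lip is level with the pointer clamped on the bay's column, and leave it standing there. Then press the button on the small control box beside the bay fully down to start the extraction, and let it spring back. Pick nothing up and leave the sample tubes standing where they are.

Things in the scene. Friction and masses are not known exactly. Their poses are not given: they have to be found in the camera images.
- bay: fixed open-topped sampling bay: two 40 mm square aluminium columns, 520 mm tall, centred 170 mm to either side (y) of its origin, with a 30 mm high cross head on top (from 520 to 550 mm up); clear side walls run back from them. Origin on the table, midway between the columns; its x axis points horizontally into the bay (away from the robot), y towards its left column, z up
- sash (a joint): height of the sash (m), growing upward; the lip's nose is 160 mm above the table at 0; travel 0 to 0.205, so it goes past the mark. The sash is a clear panel 292 mm wide and 184 mm high between the columns, in the plane x = 0 of the bay, moving straight up and down. It is counterweighted: it stays where it is left, and takes 2 to 7 N to slide either way
- lip (a point): middle of the lip's rounded front nose, the point to be brought level with the mark. The lip is a level shelf 260 mm wide (along the bay's y) along the bottom of the sash, standing out 61 mm from the sash plane towards the robot; the nose is a bar of 6 mm radius whose axis passes through this point, 55 mm out from the sash plane; underside about 6 mm below this point, top 9 mm above it; open space below. Axes as those of the bay: x into the bay, z up
- mark (a point): tip of the black pointer tongue (6 mm thick) of a clamp on the bay's left (+y of the bay) column, just beyond the end of the lip; its height is the marked height, 110 to 180 mm above the lip's lowest position
- start (a joint): travel of the extraction button, 0 released, 0.006 fully down; springs back; about 4 N at the bottom
- start_top (a point): centre of the top of the round grey button, 30 mm across, pressed straight down; on a grey control box 90 x 75 x 40 mm that stands on the table in front of the left or the right column, nearer the robot (an open tray of pipette tips of like size stands in front of the other column)
- tube_a: loose sample tube standing upright, white with a screw lid, 36 mm across and 94 mm tall, origin at the centre of its foot; stands before the bay's left column, beside the lip's end
- tube_b: loose sample tube standing upright, white with a screw lid, 36 mm across and 94 mm tall, origin at the centre of its foot; stands before the bay's right column, beside the lip's end
- tube_c: loose sample tube standing upright, white with a screw lid, 36 mm across and 94 mm tall, origin at the centre of its foot; stands outside the bay, beyond tube_b on the right
- tube_d: loose sample tube standing upright, white with a screw lid, 36 mm across and 94 mm tall, origin at the centre of its foot; stands in front of the bay, a little left of the middle, nearer the robot
Things that resemble listed ones, but are neither listed nor needed, are in the scene too. What is shaped like the part that bears start but green is not meant.

How it is judged:
On the way, in this order (a step that is already met when the one before it is completed fails the run):
1. the sash is being pushed up by fingers beneath its lip (distance of lip from where it was at the start of the episode above 0.015 m and (contact force between the fingers and sash_c3 above 0.5 N or contact force between the fingers and sash_c4 above 0.5 N)), for 0.1 s.
2. the sash stands at its mark, let go (z of lip in the frame of mark between -0.01 and 0.01 m and contact force between the fingers and sash_c3 below 0.2 N and contact force between the fingers and sash_c4 below 0.2 N and contact force between the fingers and sash_c5 below 0.2 N), for 0.2 s.
3. the button is pressed fully down (value of joint start above 0.0048 m), for 0.05 s.
At the end, for the whole second after the job is handed in: the lip's nose stands still within 10 mm of the pointer's height and the button, pressed after that, has sprung back (less than 2 mm down) (z of lip in the frame of mark between -0.01 and 0.01 m and velocity of joint sash between -0.005 and 0.005 m/s and value of joint start below 0.002 m); the robot touches nothing.
It fails at once if the button is pressed while the sash is not at its mark (value of joint start above 0.003 m and (z of lip in the frame of mark above 0.012 m or z of lip in the frame of mark below -0.012 m)).
It fails at once if the lip is pinched (fingers press on its top and on its underside at once) (contact force between the fingers and sash_c5 above 2 N and (contact force between the fingers and sash_c3 above 2 N or contact force between the fingers and sash_c4 above 2 N)).
It fails at once if a sample tube is lifted, pushed away by more than 30 mm or knocked over (distance of any of tube_a, tube_b, tube_c, tube_d from where it was at the start of the episode above 0.03 m or angle between any of tube_a, tube_b, tube_c, tube_d's own z axis and vertical above 0.5 rad).
It also fails if it takes over 58 s, if anything falls off the work surface, if the arm or the gripper's body presses on something with over 40 N, if the wrist force passes 120 N, or if a joint passes its speed limit or range.

## Robot

A 7-joint arm with a two-finger parallel gripper is mounted at the origin on the work surface. World frame = base frame: x ahead of the robot, y to its left, z up, the work surface at z = 0. Lengths are in m, angles in rad, forces in N, time in s.
With the tool pointing down it reaches from about 0.4 to 0.85 m from the base axis. Payload 10.4 kg.
Tool frame: the origin (TCP) lies on the centre line of the jaws, within the pads' length; the fingertips stand 14 mm ahead of it and the grasp point (between the pads) lies 5 mm behind it (manip.tip_reach is the distance from the TCP to the fingertips, in m); z points along the fingers, y is the line along which they close (so a half turn about z gives the same grasp; the last joint's range is limited). The gripper opens to 85 mm and grips with 20 to 120 N. Pads are 22 mm wide; open, the fingers measure 114 mm over their backs; the gripper's body (76 mm by 85 mm) begins 54 mm behind the grasp point. The pads swing forward as they close: fully open they stand 13 mm farther back than shut.
Start: joints at [1.279, 0.332, -0.065, 1.46, 0.022, 1.35, -0.088], TCP at [0.166, -0.603, 0.245] pointing down, gripper open.
Joint ranges: [-2.6, 2.6], [-0.5, 2.12], [-1.47, 1.34], [0.16, 2.42], [-1.27, 4.41], [0.06, 2.06], [-2.6, 2.6]. Speed limits (rad/s): [2.22, 2.22, 2.79, 2.79, 3.14, 3.14, 3.14].

## Interface

Orientations are given as a unit quaternion [x, y, z, w].
In Python, from workcell import manip gives the robot as it stands.
- The arm moves only by the shell command python3 -m pendant 'ROWS' [FORCE]. ROWS is JSON, a list of rows, each a list of 7 numbers: the shift along the tool's x, y, z in units of 50 mm (1.0 is 50 mm), then the turn, a rotation vector about the tool's x, y, z in units of 8 degrees (1.0 is 8 degrees), then the opening, from -1 (shut) to 1 (fully open), so that 0 is half open. In form: [[dx, dy, dz, ax, ay, az, jaw], ...]. A call has exactly 10 rows; each row is the pose to reach, as a shift and turn from the pose commanded when the call began, along the tool's axes at that moment; what a row does not reach only later rows make up. A row lasts 1/8 s, in which the tool goes at most 62.5 mm and 10.7 degrees, less where a joint would pass 70% of its speed; a pose out of reach is approached as far as the arm can. A call with a gripper value outside its range is refused whole. The fingers move at their own pace and stop on an object; FORCE is the grip in N (left out, the last holds). Time passes only in rows, so rows that repeat a pose let the fingers close, or fill a call up. It gives the time, the measured TCP pose, the force, the opening and the grip force at its end, in the units of the state.
- manip.get_obs(): the state, without advancing time (a new reading comes with each control period).
- manip.camera(name): name is "side" or "top"; returns (picture, depth): 400x640x3 uint8, red, green, blue; 400x640 float32, m along the optical axis (not along the pixel's ray), 0 where there is no reading.
- manip.get_calibration(name): a dict with "fx", "fy", "cx", "cy" (pixels), "D" ([k1, k2, p1, p2, k3] as OpenCV has them; the pictures are not rectified), "xyz" and "orientation" of the camera in the world. Camera axes: x right, y up, looking along -z (the intrinsics and any distortion apply to the point x, -y, -z); pixel columns grow to the right and rows downward; lengths in m; the calibration is good to about 2 mm. A picture is of the moment at which its call begins. get_calibration takes no time and is no camera call.
- manip.hand_in(): hands the job in; it is judged then, once.
Trained networks look in the newest picture that a camera, given by its name, has taken for a name from the list of things; names that differ only in an ending like _2 or _b are one class to them, and where a whole thing is asked for, a point or a joint stands for the part that bears it (a point fixed in the world has none). Each returns a list of dicts, best first, with "p" (0 to 1); they miss things now and then, are a little off and sometimes report something else, mostly with a low value. They report only what shows in the picture. A call takes as long as a camera call. They do not tell look-alikes from the thing itself.
- manip.find_in(thing, camera): "box" ([left, top, right, bottom] in pixels, round what is visible of it).
- manip.trace(thing, camera): "pixels" (400x640 bool, what is visible of it) and "box" ([left, top, right, bottom] in pixels, round what is visible of it).
- manip.tip_of(thing, camera): "pixel" ([column, row] in pixels: a listed point, or the origin of a listed thing).
The state is a dict: "clock": time; "joint_pos": joint angles; "joint_velocities": joint speeds; "tau": joint torques, N m; "position": TCP position; "ee_rot": TCP orientation; "ft_force": force on the tool from outside, world axes, zero at the start; "torque": the same for the moment, N m; "grip_width": opening from 0.0 (shut) to 1.0 (fully open); "grasp_force": force on a finger pad.
Only numpy, scipy, OpenCV 4.12 (cv2) and the standard library are available. Lean on these libraries where they do the work, as an engineer would, in place of code of your own. Each camera call takes 0.05 s, during which the arm holds its last target. There are 200 camera calls.

## Working session

There is one attempt and no reset: what is moved stays moved. The work goes in short steps, Python scripts to look and compute and a shell command to move; the robot and the scene stay as the last step left them, time stands still between calls to the robot, and variables do not carry over. Pictures are saved under pics/ and viewed, at most 10 in all, crops included, and the job is handed in when it is done.

```bash
mkdir -p pics
cat > h.py <<'E'
import numpy as np, cv2
from workcell import manip
from scipy.spatial.transform import Rotation as R
def shot(cam,name=None):
    im,d=manip.camera(cam)
    if name: cv2.imwrite('pics/'+name+'.png',im[:,:,::-1])
    return im,d
def ray(cam,px):
    c=manip.get_calibration(cam)
    K=np.array([[c['fx'],0,c['cx']],[0,c['fy'],c['cy']],[0,0,1.]])
    u=cv2.undistortPoints(np.array(px,float).reshape(-1,1,2),K,np.array(c['D'])).reshape(-1,2)
    Rm=R.from_quat(c['orientation']).as_matrix()
    v=np.c_[u[:,0],-u[:,1],-np.ones(len(u))]@Rm.T
    return np.array(c['xyz']),v
def pts(cam,px,depth):
    o,v=ray(cam,px); return o+v*np.array(depth).reshape(-1,1)
def at(cam,px,d,r=1):
    px=np.array(px,float).reshape(-1,2); out=[]
    for x,y in px:
        x,y=int(round(x)),int(round(y)); w=d[max(0,y-r):y+r+1,max(0,x-r):x+r+1]; w=w[w>0]; out.append(np.median(w) if len(w) else np.nan)
    return pts(cam,px,out)
E
python3 - <<'E'
from h import *
np.set_printoptions(precision=4,suppress=True)
for cam in ['side','top']:
    im,d=shot(cam,cam+'0'); c=manip.get_calibration(cam); print(cam,c)
    for t in ['lip','mark','start_top','bay','tube_a']:
        for r in manip.tip_of(t,cam)[:5]: print(t,np.round(r['pixel'],1),round(r['p'],2),at(cam,r['pixel'],d)[0])
print(manip.get_obs())
E
```

```text
side {'fx': 495.0110570507458, 'fy': 495.0110570507458, 'cx': 324.02445132000145, 'cy': 202.54906423985614, 'D': array([-0.1076,  0.    ,  0.    ,  0.    ,  0.    ]), 'xyz': array([0.006 , 0.9104, 0.8526]), 'orientation': array([-0.1409,  0.4555,  0.8432, -0.2484])}
lip [285.1 212.4] 0.64 [0.6377 0.1316 0.1761]
mark [229.1 181.4] 0.86 [0.6682 0.274  0.3258]
start_top [421.2 213.2] 0.61 [ 0.4147 -0.2015  0.0626]
start_top [387.8 232.6] 0.41 [ 0.4519 -0.0664  0.0644]
tube_a [337.9 247.7] 0.96 [0.5607 0.0105 0.0187]
tube_a [255.3 300.6] 0.83 [0.6235 0.2849 0.0132]
tube_a [328.1 330.4] 0.81 [0.4203 0.2775 0.0233]
tube_a [364.5 230.5] 0.58 [ 0.5352 -0.0908  0.0236]
top {'fx': 410.96766564536335, 'fy': 410.96766564536335, 'cx': 323.2719893156963, 'cy': 202.48517099312096, 'D': array([-0.0408,  0.    ,  0.    ,  0.    ,  0.    ]), 'xyz': array([0.3374, 0.0851, 1.1634]), 'orientation': array([-0.0685,  0.0681,  0.7122, -0.6953])}
lip [306.6 160.2] 0.89 [0.639  0.1224 0.1775]
lip [382.9 240.9] 0.47 [ 0.4441 -0.0743  0.062 ]
mark [240.2 128. ] 0.6 [0.7131 0.2819 0.2168]
start_top [328.5 280.1]
[... 165 characters left out ...]
[0.6151 0.2588 0.091 ]
tube_a [353.3 200.1] 0.62 [0.5519 0.0032 0.0913]
tube_a [385.6 205.5] 0.59 [ 0.5404 -0.0865  0.0629]
tube_a [259.2 251.5] 0.47 [0.4212 0.2525 0.0947]
{'clock': 0.6, 'joint_pos': array([ 1.2794,  0.3322, -0.0647,  1.4601,  0.0216,  1.3499, -0.0885]), 'joint_velocities': array([ 0.0018, -0.0008,  0.0016, -0.0008,  0.0018,  0.0012,  0.0003]), 'tau': array([ -0.    , -62.4947,   0.0493, -39.1698,   0.0165,   0.0019,
         0.    ]), 'position': array([ 0.166 , -0.6026,  0.2453]), 'ee_rot': array([0.991, 0.134, 0.   , 0.   ]), 'ft_force': array([-0.232 , -0.2423,  0.5804]), 'torque': array([ 0.0071, -0.0344, -0.005 ]), 'grasp_force': 0.0, 'grip_width': 1.0002873473173868}
```

View pics/side0.png

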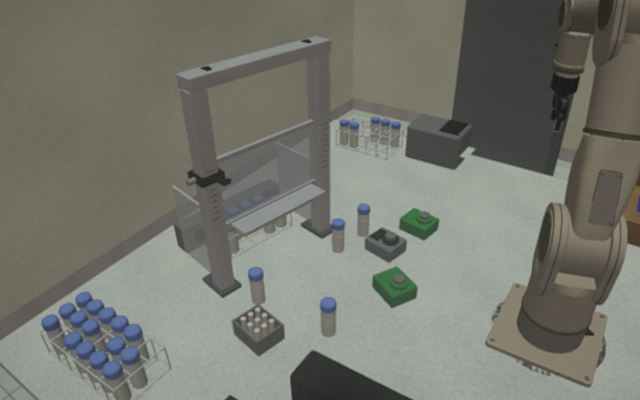

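View pics/top0.png

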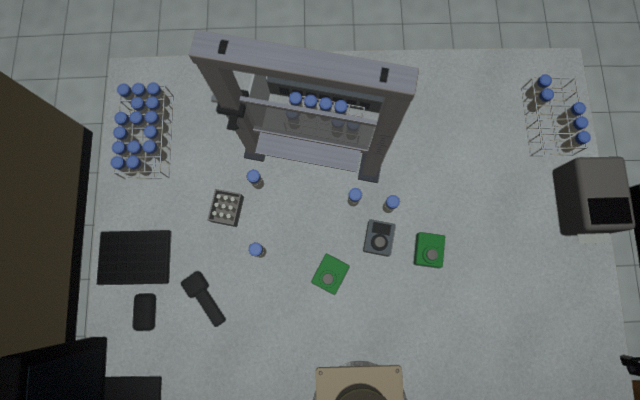

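Button candidates: the grey box at top (380,241) / side (387,236), which is the one meant. The green look-alikes are at top (328,280) and (431,252), side (395,284) and (421,220), and the tip tray is at top (226,208). The lip is the pale shelf at top (306,160) / side (278,208). The clamp with the pointer is at side (205,178). Next I'll crop in close on these.

Run:
```python
from h import *
np.set_printoptions(precision=4,suppress=True)
a=cv2.imread('pics/side0.png');b=cv2.imread('pics/top0.png')
A=cv2.resize(a[140:270,160:350],None,fx=4,fy=4,interpolation=cv2.INTER_CUBIC)[:, :760]
A=cv2.resize(a[150:250,170:340],(800,470),interpolation=cv2.INTER_CUBIC)
B=cv2.resize(b[215:260,355:405],(144,130),interpolation=cv2.INTER_CUBIC)
A[340:470,656:800]=B
cv2.imwrite('pics/crop.png',A)
for cam in ['side','top']:
    im,d=shot(cam)
    for t in ['lip','mark','start_top','sash']:
        try:
            for r in manip.trace(t,cam)[:2]:
                ys,xs=np.nonzero(r['pixels']&(d>0)); P=pts(cam,np.c_[xs,ys],d[ys,xs])
                print(cam,t,round(r['p'],2),np.round(r['box']),len(P),'pct5/50/95',np.percentile(P,[5,50,95],axis=0).tolist() if len(P) else 0)
                np.save(f'{cam}_{t}.npy',P)
        except Exception as e: print(t,e)
    for t in ['tube_a']:
        for r in manip.trace(t,cam)[:8]:
            ys,xs=np.nonzero(r['pixels']&(d>0)); P=pts(cam,np.c_[xs,ys],d[ys,xs]); top=P[P[:,2]>0.088]
            print(t,round(r['p'],2),np.round(r['box']),top.mean(0) if len(top) else '')
```

```text
side lip 0.7 [217. 120. 320. 232.] 7941 pct5/50/95 [[0.6419310969807988, -0.012620151047232242, 0.1769308898254648], [0.6893627842686155, 0.12366114916012005, 0.24592771962106585], [0.720227102933756, 0.23808405792123155, 0.3496436481789348]]
side mark 0.82 [184. 170. 232. 190.] 501 pct5/50/95 [[0.6715304007671865, 0.25897429131746164, 0.3171549552293704], [0.7096300297145075, 0.29442066476931295, 0.32786752096431737], [0.7595635354756636, 0.3200187933187335, 0.3344995811811352]]
side start_top 0.46 [418. 213. 428. 221.] 77 pct5/50/95 [[0.3930250135384517, -0.2131040583542563, 0.053950282010815066], [0.40425116798358296, -0.19896729555320902, 0.061534988688332626], [0.4178308519686338, -0.18933646182861616, 0.06503939993820482]]
side start_top 0.2 [248. 267. 266. 304.] 493 pct5/50/95 [[0.6091903730004863, 0.2626505762407583, 0.010908415083479506], [0.6168670630756833, 0.28071424222786856, 0.06324918873554564], [0.6346156719852369, 0.2884798447910983, 0.09612999824416654]]
side sash 0.63 [214. 117. 326. 236.] 7903 pct5/50/95 [[0.6420005724521147, -0.01101580660017367, 0.17706395372684
[... 818 characters left out ...]
. 334. 285.] 68 pct5/50/95 [[0.33941859718299844, 0.06501898088503831, 0.05854058232699357], [0.3496888713689512, 0.07554164215898995, 0.061916330233460104], [0.3592287503935615, 0.08598769510752423, 0.06501002788051215]]
top sash 0.75 [242.  95. 380. 170.] 6534 pct5/50/95 [[0.6357342038375926, -0.012143105607909863, 0.17512694028055045], [0.6830134251849457, 0.11360221367103068, 0.22135249332045392], [0.7214430070343751, 0.24018039390589668, 0.3526767243491578]]
tube_a 0.78 [246. 172. 267. 189.] [0.6245 0.2704 0.0937]
tube_a 0.7 [350. 187. 360. 205.] [ 0.567  -0.0019  0.0939]
tube_a 0.59 [248. 242. 263. 258.] [0.4284 0.2633 0.0937]
tube_a 0.53 [383. 191. 398. 213.] [ 0.5457 -0.1013  0.0938]
```

View pics/crop.png

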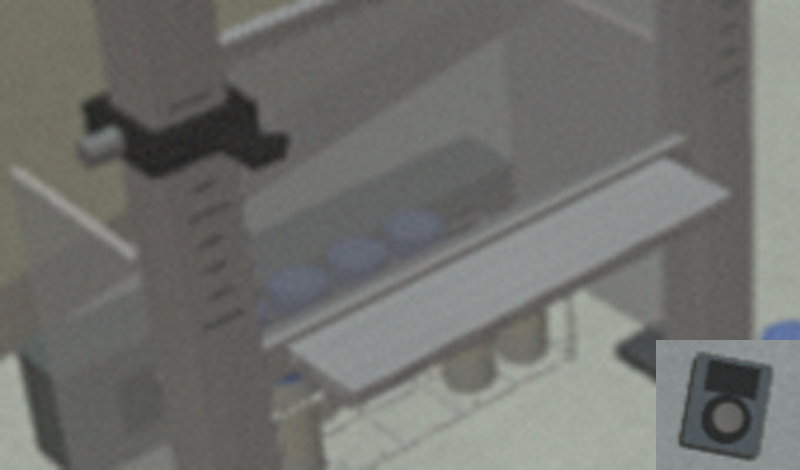

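The crop confirms the clamp's black tongue, with its tip at about side (229,182), just beyond the lip's left end. The inset shows the box is grey with a round grey button, so I have the right one. Now for the geometry.

Run:
```python
from h import *
np.set_printoptions(precision=4,suppress=True)
for cam in ['side','top']:
    P=np.load(cam+'_sash.npy'); L=P[(abs(P[:,2]-.177)<.008)]
    r=cv2.minAreaRect((L[:,:2]*1000).astype(np.float32)); print(cam,'lip rect',r,'z',np.median(L[:,2]),'box',cv2.boxPoints(r).round())
    S=P[P[:,2]>.21]; print('sash top z',np.percentile(S[:,2],[50,95,99])); 
    k=np.polyfit(S[:,1],S[:,0],1); print('sash yaw slope',k)
    M=np.load(cam+'_mark.npy'); M=M[np.argsort(M[:,0])]; print('mark front pts\n',M[:40:3])
im,d=shot('top'); ys,xs=np.mgrid[222:258,360:400]; P=pts('top',np.c_[xs.ravel(),ys.ravel()],d[222:258,360:400].ravel())
B=P[P[:,2]>.03]; r=cv2.minAreaRect((B[:,:2]*1000).astype(np.float32)); print('box',r); T=P[P[:,2]>.053]; print('btn',len(T),T.mean(0),T.min(0),T.max(0),np.percentile(T[:,2],[20,50,80]))
print(manip.get_obs()['clock'])
```

```text
side lip rect ((664.2284545898438, 118.42577362060547), (288.24017333984375, 67.28582000732422), 77.7248306274414) z 0.17899058773480236 box [[601. -15.]
 [666. -30.]
 [728. 252.]
 [662. 266.]]
sash top z [0.2876 0.3529 0.3553]
sash yaw slope [0.2206 0.6685]
mark front pts
 [[0.6641 0.2756 0.3264]
 [0.6676 0.2755 0.3228]
 [0.6683 0.2745 0.3245]
 [0.6686 0.2771 0.3257]
 [0.669  0.2824 0.3283]
 [0.6694 0.2759 0.3273]
 [0.6695 0.2766 0.3227]
 [0.6699 0.2875 0.3281]
 [0.6709 0.2874 0.3229]
 [0.6724 0.288  0.3276]
 [0.673  0.2688 0.3276]
 [0.6737 0.2772 0.3291]
 [0.6743 0.2705 0.328 ]
 [0.6751 0.279  0.3271]]
top lip rect ((680.5113525390625, 141.9729461669922), (327.446533203125, 130.34286499023438), 63.063514709472656) z 0.17786953472538636 box [[548.  26.]
 [664. -34.]
 [813. 258.]
 [697. 317.]]
sash top z [0.3007 0.3535 0.3547]
sash yaw slope [0.2217 0.6691]
mark front pts
 [[0.6676 0.2746 0.3267]
 [0.669  0.2797 0.3235]
 [0.67   0.2704 0.3262]
 [0.6704 0.2749 0.3254]
 [0.6717 0.2842 0.3228]
 [0.6725 0.2706 0.3255]
 [0.6728 0.2836 0.3257]
 [0.6737 0.282  0.3233]
 [0.6742 0.2746 0.3273]
 [0.6746 0.2855 0.3271]
 [0.6756 0.2711 0.3235]
 [0.6764 0.2682 0.3272]
 [0.6771 0.2771 0.326 ]
 [0.6782 0.2863 0.3241]]
box ((403.360595703125, -29.28173828125), (98.75160217285156, 244.90586853027344), 51.950504302978516)
btn 138 [ 0.4395 -0.0618  0.0917] [ 0.3374 -0.0867  0.053 ] [0.4639 0.0851 1.1634] [0.0551 0.0607 0.0631]
1.25
```

```bash
cat > st.py <<'E'
from h import *
np.set_printoptions(precision=3,suppress=True)
o=manip.get_obs(); M=R.from_quat(o['ee_rot']).as_matrix()
print('t',o['clock'],'q',o['joint_pos'],'p',o['position'],'tx',M[:,0],'ty',M[:,1],'tz',M[:,2],'F',o['ft_force'],'w',round(o['grip_width'],2))
open('log.txt','a').write(repr([list(map(float,o['joint_pos'])),list(map(float,o['position'])),M.ravel().tolist()])+'\n')
E
python3 st.py
python3 -m pendant '[[0,0,-1,0,0,0,-1],[0.7,-0.6,-2,0,0,0,-1],[1.5,-1.3,-2,0,0,0,-1],[2.4,-2.1,-2,0,0,0,-1],[3.2,-2.8,-2,0,0,0,-1],[4,-3.5,-2,0,0,0,-1],[4.8,-4.2,-2,0,0,0,-1],[5.6,-4.9,-2,0,0,0,-1],[6.4,-5.6,-2,0,0,0,-1],[6.4,-5.6,-2,0,0,0,-1]]' 40; python3 st.py
```

```text
t 1.25 q [ 1.279  0.332 -0.065  1.46   0.022  1.35  -0.089] p [ 0.166 -0.603  0.245] tx [0.964 0.266 0.   ] ty [ 0.266 -0.964  0.   ] tz [ 0. -0. -1.] F [ 0.71  -0.958 -0.479] w 1.0
clock: 2.5
position: [0.4023, -0.2438, 0.3458]
ee_rot: [0.99, 0.138, 0.001, 0.0]
ft_force: [-0.3, -0.4, -0.6]
grip_width: 0.002
grasp_force: 0.0
t 2.5 q [ 0.876 -0.029 -0.414  1.662 -0.012  1.504 -0.832] p [ 0.402 -0.244  0.346] tx [0.962 0.272 0.001] ty [ 0.272 -0.962  0.   ] tz [ 0.001 -0.    -1.   ] F [-0.34  -0.434 -0.557] w 0.0
```

```bash
python3 -m pendant '[[0.3,-0.8,0,0,0,0.2,-1],[0.6,-1.6,0,0,0,0.4,-1],[0.9,-2.4,0,0,0,0.7,-1],[1.2,-3.2,0,0,0,0.9,-1],[1.5,-4,0,0,0,1.1,-1],[1.8,-4.8,0,0,0,1.3,-1],[2,-5.6,0,0,0,1.5,-1],[2.2,-6.5,0,0,0,1.6,-1],[2.2,-6.5,0,0,0,1.6,-1],[2.2,-6.5,0,0,0,1.6,-1]]'; python3 st.py
cat > fit.py <<'E'
from h import *
import itertools
from scipy.optimize import least_squares
D=[eval(l) for l in open('log.txt')]
Q=np.array([d[0] for d in D]);P=np.array([d[1] for d in D]);RM=np.array([d[2] for d in D]).reshape(-1,3,3)
ax=[[0,0,1],[0,1,0],[0,0,1],[0,1,0],[0,0,1],[0,1,0],[0,0,1]]
def fk(q,x,s):
    # x: H,L1,L2,L3, off1x,off1y, off3x,off3y, off5x,off5y, tool offx,offy, base yaw, tool yaw
    T=R.from_euler('z',x[12]); p=np.zeros(3)
    links=[[0,0,x[0]],[x[4],x[5],0],[0,0,x[1]],[x[6],x[7],0],[0,0,x[2]],[x[8],x[9],0],[x[10],x[11],x[3]]]
    for i in range(7):
        T=T*R.from_rotvec(np.array(ax[i])*s[i]*q[i]); p=p+T.apply(links[i])
    return p,T*R.from_euler('z',x[13])
def run(s,free,x0):
    def f(z):
        x=x0.copy(); x[free]=z; r=[]
        for q,p,M in zip(Q,P,RM):
            a,T=fk(q,x,s); r+=list((a-p)*5)+list((T.as_matrix()-M).ravel())
        return np.r_[r,(z-x0[free])*.003]
    o=least_squares(f,x0[free]); x=x0.copy(); x[free]=o.x; return o.cost,x
if __name__=='__main__':
    np.set_printoptions(precision=4,suppress=True)
    res=[]
    for s in itertools.product([1,-1],repeat=4):
        S=[s[0],1,s[1],1,s[2],1,s[3]]
        for ty in (-1.57,1.57):
          x0=np.array([.33,.4,.4,.3]+[0]*8+[0,ty],float)
          c,x=run(S,[0,1,2,3,12,13],x0); res.append((c,S,x))
    res.sort(key=lambda r:r[0])
    for c,S,x in res[:3]: print(c,S,x)
    c,x=run(res[0][1],list(range(14)),res[0][2]); print('full',c,x)
    import json; json.dump([res[0][1],x.tolist()],open('fk.json','w'))
E
python3 fit.py
```

```text
clock: 3.75
position: [0.4201, 0.0937, 0.3453]
ee_rot: [1.0, 0.022, 0.0, 0.0]
ft_force: [0.4, 0.0, -0.0]
grip_width: 0.003
grasp_force: 0.0
t 3.75 q [ 0.622 -0.141 -0.836  1.728 -0.104  1.509 -1.728] p [0.42  0.094 0.345] tx [0.999 0.044 0.   ] ty [ 0.044 -0.999  0.   ] tz [ 0. -0. -1.] F [ 0.447  0.011 -0.008] w 0.0
0.0017354020863403702 [-1, 1, -1, 1, -1, 1, -1] [ 3.404   0.4819  0.4784  3.508   0.      0.      0.      0.      0.
  0.      0.      0.     -0.0838  1.487 ]
0.0017774245022594266 [-1, 1, -1, 1, -1, 1, -1] [ 3.404   0.4819  0.4784  3.5081  0.      0.      0.      0.      0.
  0.      0.      0.     -0.0838  1.487 ]
0.04681483026412386 [-1, 1, -1, 1, 1, 1, -1] [-0.0615  0.4856  0.4795  0.0465  0.      0.      0.      0.      0.
  0.      0.      0.     -0.0797  1.4927]
full 3.2372160510906985e-08 [ 3.4121  0.4569  0.4748  3.4993  0.0055  0.0462 -0.007  -0.0182  0.0114
 -0.0122 -0.0165 -0.0255 -0.0543  1.5165]
```

```bash
python3 -m pendant '[[0,0,0,0,1,0,-1],[0,0,0,0,2,0,-1],[0,0,0,0,3,0,-1],[0,0,0,0,3,0,-1],[0,0,0,0,3,0,-1],[0,0,0,1,3,0,-1],[0,0,0,2,3,0,-1],[0,0,0,2.5,3,0,-1],[0,0,0,2.5,3,0,-1],[0,0,0,2.5,3,0,-1]]'; python3 st.py
python3 fit.py
```

```text
clock: 5.0
position: [0.4202, 0.0947, 0.3461]
ee_rot: [0.963, 0.022, 0.203, -0.176]
ft_force: [0.8, -0.4, 0.2]
grip_width: 0.001
grasp_force: 0.0
t 5.0 q [ 0.325 -0.45  -0.284  2.081 -0.55   1.137 -1.337] p [0.42  0.095 0.346] tx [ 0.916 -0.029  0.4  ] ty [ 0.114 -0.937 -0.33 ] tz [ 0.384  0.347 -0.855] F [ 0.841 -0.356  0.163] w 0.0
0.005116363530540955 [-1, 1, -1, 1, -1, 1, -1] [ 0.2282  0.4591  0.4822  0.3081  0.      0.      0.      0.      0.
  0.      0.      0.     -0.0829  1.4909]
0.005158497153710723 [-1, 1, -1, 1, -1, 1, -1] [ 0.2282  0.4591  0.4822  0.3081  0.      0.      0.      0.      0.
  0.      0.      0.     -0.0829  1.4909]
1.3141809939086084 [-1, 1, -1, 1, 1, 1, -1] [ 0.0329  0.2677  0.5103 -0.0914  0.      0.      0.      0.      0.
  0.      0.      0.     -0.0274  1.6458]
full 7.102189249264788e-08 [ 0.2581  0.4485  0.49    0.3291  0.     -0.0218 -0.0001 -0.0235 -0.
 -0.0004  0.     -0.     -0.      1.5708]
```

```bash
cat > ik.py <<'E'
from h import *
import json
from fit import fk
S,X=json.load(open('fk.json')); X=np.array(X)
lo=np.array([-2.6,-.5,-1.47,.16,-1.27,.06,-2.6]);hi=np.array([2.6,2.12,1.34,2.42,4.41,2.06,2.6])
def ik(p,M,q0):
    f=lambda q:np.r_[(fk(q,X,S)[0]-p)*5,(fk(q,X,S)[1].as_matrix()-M).ravel(),(q-q0)*1e-4]
    o=least_squares(f,np.clip(q0,lo+.03,hi-.03),bounds=(lo+.02,hi-.02)); e=f(o.x)[:-7]; return np.linalg.norm(e),o.x
from scipy.optimize import least_squares
def frame(yaw,pitch,roll): # tool z at yaw, pitch down(+); roll about z, roll0: tool x up
    z=np.array([np.cos(yaw)*np.cos(pitch),np.sin(yaw)*np.cos(pitch),-np.sin(pitch)]); y=np.cross(z,[0,0,1.]);y/=np.linalg.norm(y); x=np.cross(y,z)
    # x up, y = z cross x
    M=np.c_[x,np.cross(z,x),z]; return M@R.from_euler('z',roll).as_matrix()
E
python3 - <<'E'
from ik import *
np.set_printoptions(precision=2,suppress=True)
rng=np.random.default_rng(0)
for pitch in (0,.3,.6):
  for yaw in (-.6,-.2,.2,.6):
    for roll in (0,np.pi/2,np.pi,-np.pi/2):
      best=None;n=0
      for k in range(6):
        q0=rng.uniform(lo,hi)
        e,q=ik(np.array([.648,.122,.135]),frame(yaw,pitch,roll),q0)
        if e<.005:
            e2,q2=ik(np.array([.648,.122,.30]),frame(yaw,pitch,roll),q)
            n+=1
            m=min((q-lo).min(),(hi-q).min(),(q2-lo).min(),(hi-q2).min())
            if e2<.005 and (best is None or m>best[0]): best=(m,q,q2)
      if best: print(pitch,yaw,round(roll,2),n,'%.2f'%best[0],best[1],best[2])
E
```

```text
0 -0.6 0 2 0.33 [-1.33  0.89  0.62  2.05  1.49  1.11  1.88] [-1.43  0.49  0.75  2.09  1.55  1.17  2.22]
0 -0.6 1.57 2 0.38 [-0.49  0.77 -0.32  2.01  1.89  1.67  0.44] [-0.45  0.41 -0.37  2.04  1.8   1.56  0.73]
0 -0.6 3.14 4 0.36 [-0.79  0.74  0.01  2.02  1.74  1.49 -1.2 ] [-0.81  0.38  0.04  2.06  1.71  1.44 -0.88]
0 -0.6 -1.57 4 0.02 [-0.16  0.89 -0.69  1.99  2.1   1.88 -2.58] [-0.06  0.53 -0.82  2.02  1.96  1.73 -2.34]
0 -0.2 0 4 0.09 [-0.69  0.65  0.05  2.29  2.28  1.41  1.7 ] [-0.69  0.19  0.05  2.33  2.2   1.17  2.05]
0 -0.2 1.57 5 0.10 [-0.63  0.65 -0.01  2.28  2.29  1.44  0.16] [-0.63  0.2  -0.01  2.32  2.2   1.17  0.49]
0 -0.2 3.14 4 0.14 [ 0.16  0.86 -0.8   2.25  2.62  1.72 -0.98] [ 0.34  0.38 -1.03  2.28  2.32  1.36 -0.87]
0 -0.2 -1.57 3 0.02 [ 0.76  1.97 -1.45  2.23  3.55  1.67 -1.42] [ 0.66  0.81 -1.45  2.27  2.55  1.6  -2.11]
0 0.2 0 2 0.02 [-0.68  0.69  0.36  2.4   2.95  1.44  1.37] [ 0.29  0.16 -0.6   2.4   3.01  0.97  1.73]
0 0.2 1.57 6 0.04 [ 0.65  0.93 -0.91  2.34  3.29  1.34  0.66] [ 0.98  0.44 -1.33  2.38  3.    0.97  0.51]
0 0.2 3.14 6 0.04 [ 0.67  0.95 -0.93  2
[... 2370 characters left out ...]
  0.99] [ 0.33 -0.01 -0.85  2.04  1.18  0.63  1.58]
0.6 -0.2 3.14 4 0.25 [ 0.25  0.35 -0.85  2.17  1.82  0.8  -0.59] [ 0.31 -0.01 -0.83  2.05  1.17  0.63  0.01]
0.6 -0.2 -1.57 3 0.20 [-0.79  0.23  0.27  2.22  1.75  0.55 -2.29] [-0.82 -0.06  0.28  2.1   1.2   0.66 -1.58]
0.6 0.2 1.57 4 0.15 [-0.    0.18 -0.3   2.27  2.76  0.3   0.36] [-1.11 -0.24  0.75  2.18  1.03  0.28  2.16]
0.6 0.2 3.14 3 0.13 [-0.33  0.17  0.04  2.29  2.89  0.29 -1.39] [-1.36 -0.34  0.94  2.19  1.22  0.38  0.48]
0.6 0.2 -1.57 4 0.02 [ 0.33  0.23 -0.64  2.26  2.61  0.32 -2.58] [-0.75 -0.16  0.42  2.17  0.79  0.2  -0.8 ]
0.6 0.6 0 3 0.02 [ 1.2   0.86 -1.45  2.15  1.73  0.21 -2.39] [ 1.41  0.09 -1.45  2.02 -1.03  0.47 -0.17]
```

Run:
```python
from ik import *
np.set_printoptions(precision=2,suppress=True)
rng=np.random.default_rng(1)
qc=np.array(manip.get_obs()['joint_pos'])
for yaw,pitch in ((-.2,.2),(-.3,.2),(-.3,.35),(-.4,.3)):
  d=np.array([np.cos(yaw),np.sin(yaw),0]); M=frame(yaw,pitch,np.pi); n=np.array([.645,.105,0])
  best=None
  for k in range(8):
    q0=np.array([.16,.86,-.6,2.2,2.3,1.4,-.98])+rng.normal(0,.3,7)
    Q=[];q=q0;E=0
    for p in (n+[0,0,.135],n+[0,0,.30],n-.07*d+[0,0,.13],n-.07*d+[0,0,.22],n-.07*d+[0,0,.33]):
        e,q=ik(p,M,q);E=max(E,e);Q.append(q)
    Q=np.array(Q);m=min((Q-lo).min(),(hi-Q).min())
    if E<.005 and (best is None or m>best[0]): best=(m,Q)
  if best: print(yaw,pitch,best[0]);print(best[1])
```

```text
-0.3 0.2 0.08029995665833267
[[ 0.28  0.77 -0.98  2.24  2.35  1.55 -0.86]
 [ 0.6   0.36 -1.33  2.21  2.03  1.24 -0.65]
 [ 0.2   0.78 -1.03  2.33  2.26  1.7  -0.93]
 [ 0.4   0.55 -1.28  2.34  2.09  1.54 -0.79]
 [ 0.41 -0.05 -1.17  2.28  1.71  1.02 -0.69]]
-0.3 0.35 0.09054278966174989
[[ 0.37  0.67 -1.07  2.22  2.18  1.36 -0.77]
 [ 0.6   0.15 -1.25  2.15  1.74  0.95 -0.53]
 [ 0.22  0.57 -1.04  2.33  2.05  1.41 -0.9 ]
 [ 0.37  0.26 -1.18  2.31  1.82  1.17 -0.75]
 [ 0.32 -0.16 -1.01  2.23  1.44  0.83 -0.45]]
-0.4 0.3 0.1571856191206229
[[ 0.11  0.62 -0.86  2.18  2.06  1.41 -0.89]
 [ 0.24  0.19 -0.96  2.12  1.72  1.12 -0.59]
 [-0.03  0.57 -0.84  2.26  1.94  1.49 -0.98]
 [ 0.06  0.31 -0.94  2.25  1.76  1.33 -0.81]
 [ 0.11 -0.   -0.92  2.18  1.51  1.11 -0.54]]
```

```bash
cat > rel.py <<'E'
from ik import *
def rows(path,p0,M0):
    for p,M in path:
        d=M0.T@(p-p0)/.05; r=R.from_matrix(M0.T@M).as_rotvec(degrees=True)/8
        print(np.round(np.r_[d,r],2).tolist(), 'w',np.round(p,3),'z',np.round(M[:,2],2))
def cur():
    o=manip.get_obs(); return np.array(o['joint_pos']),np.array(o['position']),R.from_quat(o['ee_rot']).as_matrix()
E
python3 - <<'E'
from rel import *
q,p,M=cur(); g=np.array([.11,0,-.92,2.18,1.51,1.11,-.54])
path=[]
for f in np.linspace(.1,1,10):
    a,T=fk(q+f*(g-q),X,S); path.append((a,T.as_matrix()))
rows(path,p,M)
E
```

```text
[-0.57, 0.75, 0.55, -1.11, -0.9, -1.6] w [0.409 0.07  0.299] z [ 0.3   0.19 -0.94]
[-0.92, 1.49, 0.86, -2.13, -1.79, -3.32] w [0.403 0.041 0.266] z [ 0.24  0.01 -0.97]
[-1.02, 2.15, 1.0, -3.05, -2.66, -5.11] w [0.405 0.013 0.247] z [ 0.22 -0.16 -0.96]
[-0.86, 2.66, 1.04, -3.9, -3.48, -6.99] w [ 0.416 -0.011  0.241] z [ 0.24 -0.32 -0.92]
[-0.45, 2.95, 1.04, -4.71, -4.26, -8.91] w [ 0.437 -0.025  0.244] z [ 0.3  -0.45 -0.84]
[0.16, 2.97, 1.06, -5.51, -4.95, -10.87] w [ 0.465 -0.026  0.255] z [ 0.39 -0.54 -0.75]
[0.87, 2.67, 1.14, -6.31, -5.56, -12.86] w [ 0.497 -0.012  0.271] z [ 0.51 -0.58 -0.64]
[1.61, 2.04, 1.29, -7.17, -6.04, -14.84] w [0.531 0.019 0.289] z [ 0.64 -0.57 -0.52]
[2.28, 1.08, 1.52, -8.13, -6.37, -16.78] w [0.56  0.067 0.309] z [ 0.77 -0.5  -0.41]
[2.78, -0.18, 1.78, -9.26, -6.52, -18.66] w [0.581 0.13  0.328] z [ 0.88 -0.37 -0.3 ]
```

```bash
python3 -m pendant '[[-0.3,0.4,0.3,-0.55,-0.45,-0.8,-1],[-0.57,0.75,0.55,-1.11,-0.9,-1.6,-1],[-0.75,1.1,0.7,-1.62,-1.35,-2.45,-1],[-0.92,1.5,0.86,-2.13,-1.8,-3.3,-1],[-1,1.8,0.95,-2.6,-2.2,-4.2,-1],[-1,2.15,1,-3.05,-2.66,-5.1,-1],[-0.95,2.4,1,-3.5,-3.07,-6.05,-1],[-0.86,2.66,1,-3.9,-3.5,-7,-1],[-0.65,2.8,1,-4.3,-3.87,-7.95,-1],[-0.45,2.95,1,-4.7,-4.25,-8.9,-1]]'; python3 st.py
python3 - <<'E'
from rel import *
q,p,M=cur(); g=np.array([.11,0,-.92,2.18,1.51,1.11,-.54])
path=[]
for f in np.linspace(.1,1,10):
    a,T=fk(q+f*(g-q),X,S); path.append((a,T.as_matrix()))
rows(path,p,M)
E
```

```text
clock: 6.25
position: [0.4364, -0.0245, 0.2459]
ee_rot: [0.789, 0.546, -0.006, 0.281]
ft_force: [0.1, -0.1, 1.4]
grip_width: -0.001
grasp_force: 0.0
t 6.25 q [ 0.277 -0.235 -0.65   2.128  0.463  1.116 -0.917] p [ 0.436 -0.024  0.246] tx [ 0.403  0.859 -0.316] ty [ 0.866 -0.245  0.437] tz [ 0.298 -0.449 -0.842] F [ 0.131 -0.122  1.353] w -0.0
[0.03, 0.27, 0.03, -0.46, -0.33, -0.95] w [ 0.449 -0.027  0.25 ] z [ 0.34 -0.5  -0.8 ]
[0.12, 0.57, 0.01, -0.94, -0.65, -1.9] w [ 0.464 -0.026  0.256] z [ 0.39 -0.54 -0.75]
[0.29, 0.89, -0.06, -1.44, -0.95, -2.84] w [ 0.48  -0.022  0.263] z [ 0.44 -0.57 -0.69]
[0.52, 1.2, -0.18, -1.95, -1.25, -3.77] w [ 0.496 -0.013  0.271] z [ 0.5  -0.58 -0.64]
[0.83, 1.51, -0.35, -2.49, -1.54, -4.69] w [0.513 0.    0.28 ] z [ 0.57 -0.58 -0.58]
[1.21, 1.79, -0.56, -3.05, -1.83, -5.59] w [0.53  0.018 0.29 ] z [ 0.64 -0.57 -0.52]
[1.65, 2.04, -0.83, -3.63, -2.12, -6.46] w [0.545 0.04  0.299] z [ 0.7  -0.54 -0.47]
[2.15, 2.24, -1.15, -4.25, -2.4, -7.32] w [0.56  0.066 0.309] z [ 0.76 -0.5  -0.41]
[2.7, 2.38, -1.51, -4.89, -2.69, -8.14] w [0.572 0.096 0.319] z [ 0.82 -0.44 -0.35]
[3.3, 2.46, -1.92, -5.57, -2.97, -8.93] w [0.581 0.13  0.328] z [ 0.88 -0.37 -0.3 ]
```

```bash
python3 -m pendant '[[0,0.27,0,-0.46,-0.33,-0.95,-1],[0.12,0.57,0,-0.94,-0.65,-1.9,-1],[0.3,0.9,-0.06,-1.44,-0.95,-2.84,-1],[0.5,1.2,-0.2,-1.95,-1.25,-3.77,-1],[0.8,1.5,-0.35,-2.5,-1.54,-4.7,-1],[1.2,1.8,-0.55,-3.05,-1.83,-5.6,-1],[1.65,2.04,-0.83,-3.63,-2.12,-6.46,-1],[2.15,2.24,-1.15,-4.25,-2.4,-7.3,-1],[2.7,2.4,-1.5,-4.9,-2.7,-8.14,-1],[3.3,2.46,-1.9,-5.57,-2.97,-8.93,-1]]'; python3 st.py
python3 - <<'E'
from rel import *
q,p,M=cur(); Mg=frame(-.4,.3,np.pi); d=np.array([np.cos(.4),-np.sin(.4),0]); n=np.array([.645,.105,0])
rows([(n-.08*d+[0,0,.25],Mg),(n-.08*d+[0,0,.13],Mg),(n+[0,0,.13],Mg)],p,M)
print('in goal axes'); rows([(n+[0,0,.13],Mg),(n+[0,0,.18],Mg)],n-.08*d+[0,0,.13],Mg)
E
```

```text
clock: 7.5
position: [0.5812, 0.1304, 0.3283]
ee_rot: [0.162, 0.789, -0.117, 0.58]
ft_force: [-0.3, 0.8, 0.1]
grip_width: -0.0
grasp_force: 0.0
t 7.5 q [ 0.116  0.001 -0.925  2.179  1.512  1.108 -0.543] p [0.581 0.13  0.328] tx [-0.274  0.12  -0.954] ty [0.392 0.92  0.003] tz [ 0.878 -0.373 -0.299] F [-0.331  0.839  0.137] w -0.0
[1.56, 0.02, 0.25, -0.01, -0.03, -0.03] w [0.571 0.136 0.25 ] z [ 0.88 -0.37 -0.3 ]
[3.85, 0.02, 0.97, -0.01, -0.03, -0.03] w [0.571 0.136 0.13 ] z [ 0.88 -0.37 -0.3 ]
[3.37, 0.02, 2.5, -0.01, -0.03, -0.03] w [0.645 0.105 0.13 ] z [ 0.88 -0.37 -0.3 ]
in goal axes
[-0.47, 0.0, 1.53, 0.0, 0.0, 0.0] w [0.645 0.105 0.13 ] z [ 0.88 -0.37 -0.3 ]
[-1.43, 0.0, 1.23, 0.0, 0.0, 0.0] w [0.645 0.105 0.18 ] z [ 0.88 -0.37 -0.3 ]
```

```bash
python3 -m pendant '[[0.8,0,0.1,0,0,0,-1],[1.56,0,0.25,0,0,0,-1],[2.3,0,0.5,0,0,0,-1],[3.1,0,0.73,0,0,0,-1],[3.85,0,0.97,0,0,0,-1],[3.85,0,0.97,0,0,0,-1],[3.7,0,1.4,0,0,0,-1],[3.55,0,1.9,0,0,0,-1],[3.37,0,2.5,0,0,0,-1],[3.37,0,2.5,0,0,0,-1]]'; python3 st.py
python3 - <<'E'
from h import *
im,d=shot('side','side1'); cv2.imwrite('pics/c1.png',cv2.resize(im[130:290,190:430,::-1],(800,533),interpolation=cv2.INTER_CUBIC))
E
```

```text
clock: 8.75
position: [0.6459, 0.1006, 0.1322]
ee_rot: [0.167, 0.788, -0.118, 0.58]
ft_force: [-0.2, 0.8, 0.5]
grip_width: 0.003
grasp_force: 0.0
t 8.75 q [ 0.019  0.572 -0.741  2.181  2.024  1.354 -0.934] p [0.646 0.101 0.132] tx [-0.271  0.126 -0.954] ty [0.4   0.917 0.008] tz [ 0.876 -0.379 -0.298] F [-0.204  0.773  0.547] w 0.0
```

View pics/c1.png

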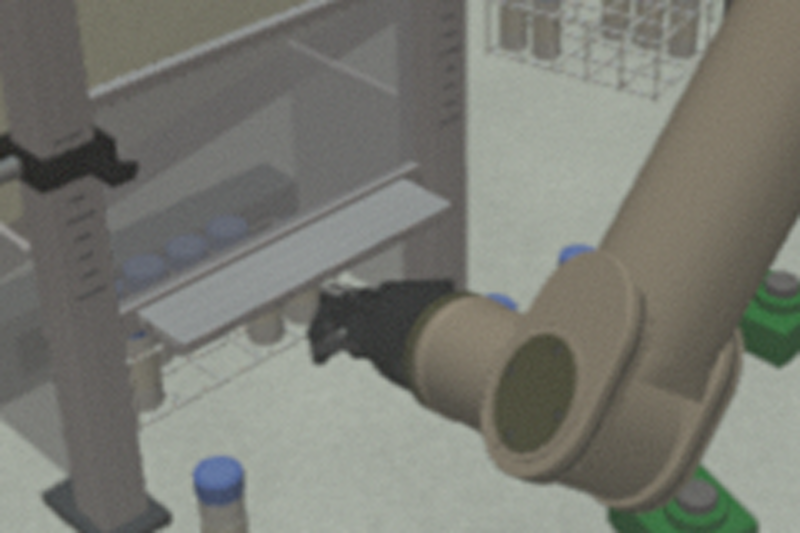

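The fingers sit under the middle of the lip, around crop (335,325), and nothing is touching. Now I'll push up.

```bash
python3 -m pendant '[[-0.1,0,-0.03,0,0,0,-1],[-0.2,0,-0.06,0,0,0,-1],[-0.3,0,-0.09,0,0,0,-1],[-0.4,0,-0.12,0,0,0,-1],[-0.5,0,-0.15,0,0,0,-1],[-0.6,0,-0.18,0,0,0,-1],[-0.7,0,-0.21,0,0,0,-1],[-0.8,0,-0.24,0,0,0,-1],[-0.9,0,-0.27,0,0,0,-1],[-1,0,-0.3,0,0,0,-1]]'; python3 st.py
cat > lipz.py <<'E'
from h import *
np.set_printoptions(precision=4,suppress=True)
# bay frame from fit: sash plane x=.6688+.221y ; lip top band 10..55 mm in front of it
def lipz(cam):
    im,d=shot(cam); ys,xs=np.nonzero(d>0); P=pts(cam,np.c_[xs,ys],d[ys,xs])
    yb=np.array([.2158,.9764]);xb=np.array([.9764,-.2158]); o=np.array([.6935,.1115])
    X=(P[:,:2]-o)@xb; Y=(P[:,:2]-o)@yb
    for a,b in ((-.125,-.06),(-.06,.06),(.06,.12)):
        m=(X>-.052)&(X<-.012)&(Y>a)&(Y<b)&(P[:,2]>.165)&(P[:,2]<.40)
        z=P[m,2]; h,e=np.histogram(z,bins=np.arange(.16,.4,.004)); k=h.argmax(); s=z[abs(z-e[k]-.002)<.006]
        print(cam,'Y',a,b,'n',len(s),'lip top z %.4f'%(np.median(s) if len(s) else 0))
    m=(X>-.075)&(X<-.02)&(Y>.13)&(Y<.20)&(P[:,2]>.28)&(P[:,2]<.36)
    if m.sum(): print(cam,'tongue',m.sum(),np.percentile(P[m,2],[5,50,90,97]),'front X,Y',X[m].min(),Y[m].min(),Y[m].max())
lipz('side');lipz('top')
E
python3 lipz.py
```

```text
clock: 10.05
position: [0.6439, 0.1018, 0.1804]
ee_rot: [0.164, 0.79, -0.118, 0.578]
ft_force: [-4.0, 2.6, -5.6]
grip_width: -0.003
grasp_force: 3.5
t 10.05 q [ 0.06   0.445 -0.789  2.184  1.934  1.277 -0.844] p [0.644 0.102 0.18 ] tx [-0.277  0.123 -0.953] ty [0.396 0.918 0.004] tz [ 0.875 -0.376 -0.303] F [-3.979  2.643 -5.621] w -0.0
side Y -0.125 -0.06 n 206 lip top z 0.2102
side Y -0.06 0.06 n 426 lip top z 0.2102
side Y 0.06 0.12 n 239 lip top z 0.2101
side tongue 294 [0.3176 0.327  0.3337 0.3351] front X,Y -0.06281170642394067 0.14107214275056615 0.1999911541197715
top Y -0.125 -0.06 n 422 lip top z 0.2097
top Y -0.06 0.06 n 772 lip top z 0.2097
top Y 0.06 0.12 n 388 lip top z 0.2097
top tongue 273 [0.3186 0.3263 0.3324 0.3337] front X,Y -0.061836904469982135 0.14226073706960993 0.19958833398479006
```

```bash
python3 -m pendant '[[-0.2,0,-0.06,0,0,0,-1],[-0.4,0,-0.12,0,0,0,-1],[-0.6,0,-0.18,0,0,0,-1],[-0.8,0,-0.25,0,0,0,-1],[-1,0,-0.32,0,0,0,-1],[-1.2,0,-0.38,0,0,0,-1],[-1.4,0,-0.44,0,0,0,-1],[-1.6,0,-0.51,0,0,0,-1],[-1.8,0,-0.57,0,0,0,-1],[-1.9,0,-0.6,0,0,0,-1]]'; python3 st.py
cat >> lipz.py <<'E'
for cam in ('side','top'):
    im,d=manip.camera(cam); ys,xs=np.nonzero(d>0); P=pts(cam,np.c_[xs,ys],d[ys,xs])
    yb=np.array([.2158,.9764]);xb=np.array([.9764,-.2158]); o=np.array([.6935,.1115])
    X=(P[:,:2]-o)@xb; Y=(P[:,:2]-o)@yb
    for a in (-.062,-.056,-.050,-.044):
        m=(X>a)&(X<a+.006)&(Y>.135)&(Y<.165)&(P[:,2]>.30)&(P[:,2]<.35)
        if m.sum(): print(cam,'X',a,m.sum(),np.percentile(P[m,2],[5,50,95]))
E
python3 lipz.py
```

```text
clock: 11.4
position: [0.6442, 0.1014, 0.2812]
ee_rot: [0.164, 0.79, -0.118, 0.579]
ft_force: [-4.1, 4.7, -6.0]
grip_width: 0.0
grasp_force: 3.5
t 11.4 q [ 0.143  0.203 -0.853  2.141  1.736  1.12  -0.639] p [0.644 0.101 0.281] tx [-0.276  0.123 -0.953] ty [0.396 0.918 0.004] tz [ 0.876 -0.376 -0.302] F [-4.098  4.667 -6.035] w 0.0
side Y -0.125 -0.06 n 198 lip top z 0.3116
side Y -0.06 0.06 n 417 lip top z 0.3112
side Y 0.06 0.12 n 237 lip top z 0.3113
side tongue 325 [0.3054 0.3268 0.3336 0.3347] front X,Y -0.06238089560743972 0.13005455361240736 0.1999713683478888
top Y -0.125 -0.06 n 516 lip top z 0.3107
top Y -0.06 0.06 n 942 lip top z 0.3105
top Y 0.06 0.12 n 469 lip top z 0.3106
top tongue 286 [0.3144 0.3263 0.3326 0.3338] front X,Y -0.06144876627280781 0.1300728151403512 0.19970399298708782
side X -0.062 22 [0.3217 0.3252 0.3281]
side X -0.056 15 [0.3257 0.3271 0.3285]
side X -0.05 12 [0.3258 0.3269 0.3286]
side X -0.044 9 [0.3261 0.3275 0.3284]
top X -0.062 21 [0.3219 0.325  0.3272]
top X -0.056 28 [0.3232 0.3254 0.3285]
top X -0.05 14 [0.3232 0.3254 0.3285]
top X -0.044 16 [0.3238 0.3251 0.3281]
```

```bash
python3 -m pendant '[[-0.08,0,-0.03,0,0,0,-1],[-0.16,0,-0.05,0,0,0,-1],[-0.24,0,-0.08,0,0,0,-1],[-0.32,0,-0.1,0,0,0,-1],[-0.38,0,-0.12,0,0,0,-1],[-0.43,0,-0.135,0,0,0,-1],[-0.43,0,-0.135,0,0,0,-1],[-0.43,0,-0.135,0,0,0,-1],[-0.43,0,-0.135,0,0,0,-1],[-0.43,0,-0.135,0,0,0,-1]]'; python3 st.py
sed -i "s/shot(cam); ys/shot(cam,'L'+cam); ys/" lipz.py; python3 lipz.py | grep -v X
python3 -c "
import cv2; a=cv2.imread('pics/Lside.png'); cv2.imwrite('pics/c2.png',cv2.resize(a[120:220,180:340],(800,500),interpolation=cv2.INTER_CUBIC))"
```

```text
clock: 12.85
position: [0.6444, 0.1007, 0.3029]
ee_rot: [0.165, 0.79, -0.118, 0.579]
ft_force: [-0.5, -0.3, -1.6]
grip_width: 0.001
grasp_force: 0.9
t 12.85 q [ 0.159  0.155 -0.858  2.125  1.688  1.087 -0.588] p [0.644 0.101 0.303] tx [-0.276  0.124 -0.953] ty [0.397 0.918 0.004] tz [ 0.875 -0.377 -0.302] F [-0.504 -0.25  -1.566] w 0.0
side Y -0.125 -0.06 n 187 lip top z 0.3336
side Y -0.06 0.06 n 414 lip top z 0.3335
side Y 0.06 0.12 n 230 lip top z 0.3335
top Y -0.125 -0.06 n 538 lip top z 0.3317
top Y -0.06 0.06 n 983 lip top z 0.3319
top Y 0.06 0.12 n 485 lip top z 0.3318
```

View pics/c2.png

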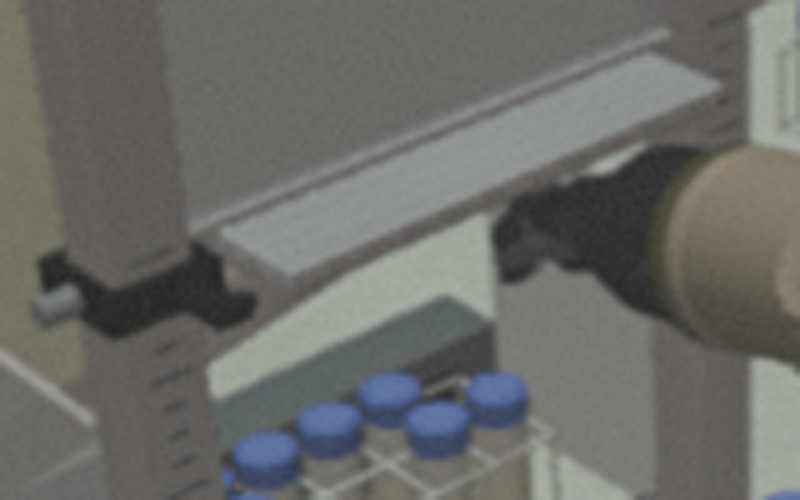

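The lip is level with the tongue: the nose measures about 0.324 and the mark about 0.3245. In the crop the tongue at (240,305) lines up with the lip's end at (290,270). Next I'll drop clear and back out.

```bash
python3 -m pendant '[[0.1,0,0.03,0,0,0,-1],[0.2,0,0.06,0,0,0,-1],[0.38,0,0.12,0,0,0,-1],[0.38,0,0.12,0,0,0,-1],[0.45,0,-0.1,0,0,0,-1],[0.54,0,-0.4,0,0,0,-1],[0.62,0,-0.7,0,0,0,-1],[0.7,0,-1,0,0,0,-1],[0.85,0,-1.4,0,0,0,-1],[0.85,0,-1.4,0,0,0,-1]]'; python3 st.py; python3 lipz.py | grep -v X
python3 - <<'E'
from h import *
np.set_printoptions(precision=4,suppress=True)
for cam in ('side','top'):
    im,d=shot(cam); ys,xs=np.nonzero(d>0); P=pts(cam,np.c_[xs,ys],d[ys,xs])
    m=(P[:,0]>.38)&(P[:,0]<.52)&(P[:,1]>-.14)&(P[:,1]<0.0)&(P[:,2]<.09)
    B=P[m&(P[:,2]>.03)]; T=P[m&(P[:,2]>.055)]
    r=cv2.minAreaRect((B[:,:2]*1000).astype(np.float32)); print(cam,'box',r,len(T))
    if len(T): print('btn centre',cv2.minEnclosingCircle((T[:,:2]*1000).astype(np.float32)),T.mean(0),np.percentile(T[:,2],[10,50,90]))
E
```

```text
clock: 14.3
position: [0.5701, 0.1338, 0.2836]
ee_rot: [0.163, 0.79, -0.117, 0.579]
ft_force: [-0.6, -0.6, -0.3]
grip_width: -0.004
grasp_force: 0.0
t 14.3 q [ 0.081  0.098 -0.945  2.228  1.587  1.196 -0.662] p [0.57  0.134 0.284] tx [-0.276  0.122 -0.953] ty [0.394 0.919 0.004] tz [ 0.877 -0.375 -0.302] F [-0.62  -0.586 -0.285] w -0.0
side Y -0.125 -0.06 n 194 lip top z 0.3336
side Y -0.06 0.06 n 408 lip top z 0.3334
side Y 0.06 0.12 n 231 lip top z 0.3335
top Y -0.125 -0.06 n 540 lip top z 0.3319
top Y -0.06 0.06 n 981 lip top z 0.3318
top Y 0.06 0.12 n 483 lip top z 0.3316
side box ((460.48291015625, -59.57230758666992), (69.10848236083984, 96.32821655273438), 71.63958740234375) 31
btn centre ((449.0302429199219, -56.384761810302734), 14.4540376663208) [ 0.4485 -0.0552  0.0602] [0.0556 0.0604 0.0636]
top box ((457.6185302734375, -69.36103820800781), (75.26477813720703, 90.54151153564453), 78.11347961425781) 103
btn centre ((441.4880065917969, -65.830810546875), 20.3254337310791) [ 0.4423 -0.0659  0.0613] [0.0588 0.0616 0.064 ]
```

Run:
```python
from rel import *
np.set_printoptions(precision=2,suppress=True)
q,p,M=cur(); b=np.array([.443,-.067,.16]); best=None
for yaw in np.arange(-3.1,3.2,.3):
    Mg=np.diag([1,-1,-1.])@R.from_euler('z',yaw).as_matrix()
    for q0 in ([.28,-.1,-.6,2.1,.1,1.0,-.9],[.1,0,-.4,2.1,0,1.0,-.6]):
        e,g=ik(b,Mg,np.array(q0)); m=min((g-lo).min(),(hi-g).min())
        if e<.004 and m>.15:
            c=abs(g-q).max()
            if best is None or c<best[0]: best=(c,yaw,g,m)
print(best,q); g=best[2]
path=[]
for f in np.linspace(.1,1,10):
    a,T=fk(q+f*(g-q),X,S); path.append((a,T.as_matrix()))
rows(path,p,M)
```

```text
(np.float64(1.56948721329395), np.float64(-2.2000000000000006), array([ 0.49,  0.04, -0.45,  1.99,  0.02,  1.11,  0.67]), np.float64(0.42507841034476646)) [ 0.08  0.1  -0.94  2.23  1.59  1.2  -0.66]
[0.36, -1.19, 0.48, 1.1, 0.82, -0.16] w [0.56 0.07 0.26] z [ 0.77 -0.5  -0.4 ]
[0.78, -2.27, 0.73, 2.04, 1.75, -0.23] w [0.55 0.02 0.23] z [ 0.64 -0.58 -0.51]
[1.23, -3.2, 0.79, 2.8, 2.76, -0.19] w [ 0.53 -0.02  0.21] z [ 0.5  -0.62 -0.6 ]
[1.68, -3.94, 0.71, 3.35, 3.81, -0.02] w [ 0.5  -0.05  0.19] z [ 0.36 -0.62 -0.7 ]
[2.1, -4.48, 0.54, 3.7, 4.87, 0.26] w [ 0.48 -0.07  0.17] z [ 0.23 -0.58 -0.78]
[2.45, -4.81, 0.33, 3.84, 5.9, 0.66] w [ 0.46 -0.08  0.16] z [ 0.12 -0.5  -0.86]
[2.69, -4.97, 0.14, 3.77, 6.85, 1.18] w [ 0.44 -0.08  0.15] z [ 0.04 -0.4  -0.92]
[2.81, -4.97, 0.0, 3.5, 7.68, 1.8] w [ 0.43 -0.08  0.15] z [-0.01 -0.27 -0.96]
[2.77, -4.85, -0.05, 3.04, 8.35, 2.51] w [ 0.43 -0.07  0.15] z [-0.02 -0.14 -0.99]
[2.57, -4.68, -0.0, 2.43, 8.81, 3.27] w [ 0.44 -0.07  0.16] z [-0. -0. -1.]
```

```bash
python3 -m pendant '[[0.36,-1.2,0.4,1.1,0.82,-0.16,-1],[0.75,-2.27,0.6,2.04,1.75,-0.23,-1],[1.2,-3.2,0.7,2.8,2.76,-0.2,-1],[1.65,-3.94,0.65,3.35,3.8,0,-1],[2.05,-4.48,0.5,3.7,4.87,0.26,-1],[2.4,-4.8,0.3,3.84,5.9,0.66,-1],[2.65,-4.97,0.14,3.77,6.85,1.2,-1],[2.77,-4.97,0,3.5,7.68,1.8,-1],[2.75,-4.85,0,3.04,8.35,2.5,-1],[2.57,-4.68,0,2.43,8.8,3.27,-1]]'; python3 st.py
python3 - <<'E'
from h import *
np.set_printoptions(precision=4,suppress=True)
for cam in ('side','top'):
    im,d=shot(cam,'B'+cam)
    for t in manip.tip_of('start_top',cam)[:4]:
        o,v=ray(cam,t['pixel']); print(cam,np.round(t['pixel'],1),round(t['p'],2),'at z=.062:',(o+v*((.062-o[2])/v[0,2]))[0])
a=cv2.imread('pics/Bside.png');b=cv2.imread('pics/Btop.png')
cv2.imwrite('pics/c3.png',np.hstack([cv2.resize(a[180:280,340:440],(400,400),interpolation=cv2.INTER_CUBIC),cv2.resize(b[200:280,340:420],(400,400),interpolation=cv2.INTER_CUBIC)]))
E
```

```text
clock: 15.85
position: [0.4433, -0.0668, 0.1599]
ee_rot: [0.454, 0.891, 0.002, 0.0]
ft_force: [-0.5, -0.3, -0.1]
grip_width: -0.003
grasp_force: 0.0
t 15.85 q [ 0.66   0.05  -0.616  1.988  0.028  1.111  0.66 ] p [ 0.443 -0.067  0.16 ] tx [-0.588  0.809  0.002] ty [0.809 0.588 0.004] tz [ 0.002  0.004 -1.   ] F [-0.499 -0.272 -0.109] w -0.0
side [403.3 271.9] 0.63 at z=.062: [0.3487 0.0531 0.062 ]
side [390.4 230.8] 0.52 at z=.062: [ 0.451  -0.0803  0.062 ]
side [423.2 214.3] 0.41 at z=.062: [ 0.4079 -0.2002  0.062 ]
top [328.1 278.1] 0.54 at z=.062: [0.3495 0.0753 0.062 ]
top [381.7 237.2] 0.39 at z=.062: [ 0.4542 -0.0716  0.062 ]
```

View pics/c3.png

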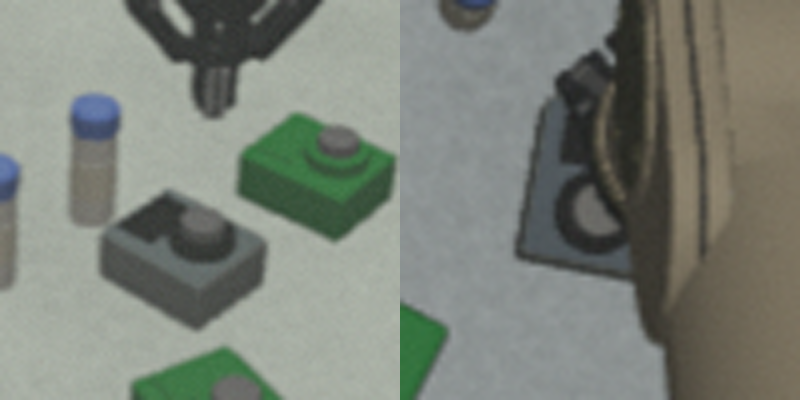

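Run:
```python
from h import *
np.set_printoptions(precision=4,suppress=True)
o1,v1=ray('side',[391.6,234.6]);o2,v2=ray('top',[379.8,241.4])
for z in (.058,.062,.066): print(z,(o1+v1*((z-o1[2])/v1[0,2]))[0],(o2+v2*((z-o2[2])/v2[0,2]))[0])
im,d=shot('side'); print(at('side',[[390,234],[392,234],[391,233],[393,235]],d,0))
for cam in ('side','top'):
    im,d=shot(cam); ys,xs=np.nonzero(d>0); P=pts(cam,np.c_[xs,ys],d[ys,xs])
    T=P[(abs(P[:,0]-.443)<.03)&(abs(P[:,1]+.067)<.03)&(P[:,2]>.054)&(P[:,2]<.075)]; print(cam,len(T),T.mean(0),T.min(0),T.max(0),np.median(T,axis=0))
```

```text
0.058 [ 0.4428 -0.0717  0.058 ] [ 0.4434 -0.0665  0.058 ]
0.062 [ 0.4406 -0.0667  0.062 ] [ 0.443  -0.0659  0.062 ]
0.066 [ 0.4384 -0.0618  0.066 ] [ 0.4426 -0.0654  0.066 ]
[[ 0.4449 -0.0657  0.0629]
 [ 0.4403 -0.0685  0.063 ]
 [ 0.4444 -0.0706  0.0634]
 [ 0.437  -0.0679  0.0613]]
side 95 [ 0.4431 -0.06    0.0601] [ 0.4239 -0.0803  0.054 ] [ 0.4658 -0.0428  0.0653] [ 0.4431 -0.0597  0.0612]
top 53 [ 0.4387 -0.0589  0.0601] [ 0.4232 -0.0713  0.0542] [ 0.4612 -0.0458  0.0662] [ 0.4387 -0.0581  0.061 ]
```

```bash
python3 -m pendant '[[0,0,0.4,0,0,0,-1],[0,0,0.8,0,0,0,-1],[0,0,1.2,0,0,0,-1],[0,0,1.5,0,0,0,-1],[0,0,1.6,0,0,0,-1],[0,0,1.66,0,0,0,-1],[0,0,1.7,0,0,0,-1],[0,0,1.74,0,0,0,-1],[0,0,1.78,0,0,0,-1],[0,0,1.8,0,0,0,-1]]'; python3 st.py
```

```text
clock: 17.45
position: [0.4434, -0.0665, 0.0701]
ee_rot: [0.453, 0.891, -0.0, 0.001]
ft_force: [-1.3, 1.3, 6.7]
grip_width: -0.001
grasp_force: 3.8
t 17.45 q [ 0.625  0.186 -0.612  2.075  0.136  0.917  0.568] p [ 0.443 -0.067  0.07 ] tx [-0.589  0.808 -0.002] ty [0.808 0.589 0.001] tz [ 0.002 -0.001 -1.   ] F [-1.275  1.267  6.66 ] w -0.0
```

```bash
python3 -m pendant '[[0,0,0.02,0,0,0,-1],[0,0,0.04,0,0,0,-1],[0,0,0.06,0,0,0,-1],[0,0,0.06,0,0,0,-1],[0,0,0.06,0,0,0,-1],[0,0,0.06,0,0,0,-1],[0,0,0.06,0,0,0,-1],[0,0,0.06,0,0,0,-1],[0,0,0.06,0,0,0,-1],[0,0,0.06,0,0,0,-1]]'; python3 st.py
```

```text
clock: 18.7
position: [0.4437, -0.0665, 0.0693]
ee_rot: [0.453, 0.891, -0.001, 0.001]
ft_force: [-15.2, 3.2, 42.2]
grip_width: 0.003
grasp_force: 20.7
t 18.7 q [ 0.623  0.188 -0.612  2.075  0.139  0.916  0.565] p [ 0.444 -0.067  0.069] tx [-0.589  0.808 -0.003] ty [ 0.808  0.589 -0.   ] tz [ 0.002 -0.003 -1.   ] F [-15.173   3.211  42.17 ] w 0.0
```

```bash
python3 -m pendant '[[0,0,-0.1,0,0,0,-1],[0,0,-0.2,0,0,0,-1],[0,0,-0.5,0,0,0,-1],[0,0,-0.9,0,0,0,-1],[0,0,-1.3,0,0,0,-1],[0,0,-1.8,0,0,0,-1],[0,0,-2.2,0,0,0,-1],[0,0,-2.6,0,0,0,-1],[0,0,-2.6,0,0,0,-1],[0,0,-2.6,0,0,0,-1]]'; python3 st.py; python3 lipz.py
python3 - <<'E'
from h import *
im,d=shot('side','end'); cv2.imwrite('pics/c4.png',cv2.resize(im[120:350,180:480,::-1],(780,598),interpolation=cv2.INTER_CUBIC))
ys,xs=np.nonzero(d>0); P=pts('side',np.c_[xs,ys],d[ys,xs]); m=(np.hypot(P[:,0]-.442,P[:,1]+.066)<.012)&(P[:,2]>.03)&(P[:,2]<.08); print('button z',np.percentile(P[m,2],[20,50,80]),m.sum())
E
```

```text
clock: 19.95
position: [0.4425, -0.0665, 0.1964]
ee_rot: [0.453, 0.891, -0.0, 0.001]
ft_force: [0.2, -0.6, -1.6]
grip_width: -0.002
grasp_force: 0.0
t 19.95 q [ 0.67   0.007 -0.617  1.944  0.005  1.191  0.681] p [ 0.443 -0.066  0.196] tx [-0.589  0.808 -0.001] ty [ 0.808  0.589 -0.   ] tz [ 0.001 -0.001 -1.   ] F [ 0.234 -0.606 -1.603] w -0.0
side Y -0.125 -0.06 n 188 lip top z 0.3333
side Y -0.06 0.06 n 411 lip top z 0.3335
side Y 0.06 0.12 n 235 lip top z 0.3335
side tongue 341 [0.3172 0.3272 0.3336 0.3347] front X,Y -0.06452697384042881 0.13002320539930182 0.19994080614058804
top Y -0.125 -0.06 n 541 lip top z 0.3317
top Y -0.06 0.06 n 986 lip top z 0.3317
top Y 0.06 0.12 n 492 lip top z 0.3318
top tongue 288 [0.3192 0.3266 0.3325 0.3336] front X,Y -0.06194129961139152 0.1300847650530019 0.19933010864734782
side X -0.062 24 [0.3222 0.3249 0.3284]
side X -0.056 14 [0.3261 0.3272 0.3285]
side X -0.05 13 [0.3262 0.3272 0.3293]
side X -0.044 7 [0.3264 0.3279 0.3288]
top X -0.062 20 [0.322  0.3251 0.327 ]
top X -0.056 27 [0.3228 0.3257 0.3283]
top X -0.05 18 [0.3233 0.3251 0.3276]
top X -0.044 12 [0.3234 0.3254 0.3272]
button z [0.06093661 0.06241129 0.06379058] 43
```

View pics/c4.png

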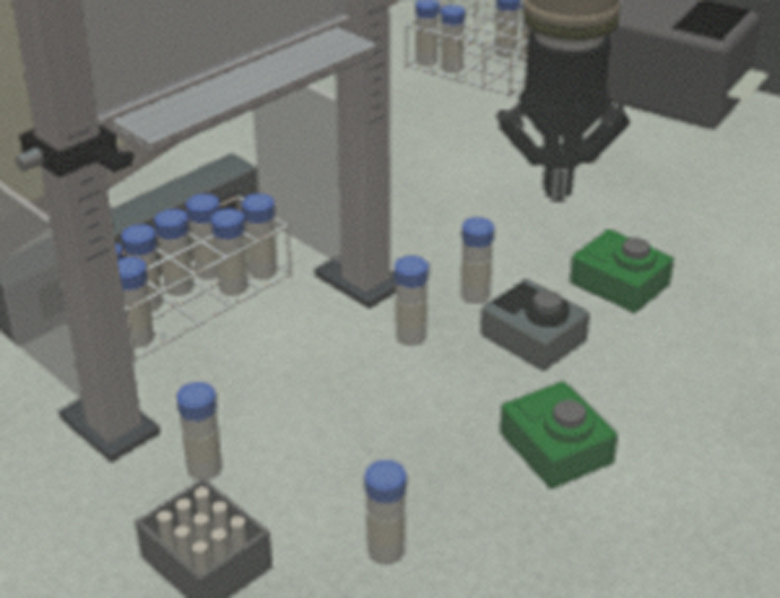

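The sash is holding with its lip level with the tongue at crop (125,158). The button is back up at (547,305), reading z 0.062, and all four tubes are standing where they were. The arm is clear of everything, so I'm handing in.

```bash
python3 -c "
from workcell import manip
print(manip.hand_in())"
```

```text
the job is handed in; nothing more can be done
None
```

Job handed in: the sash lip stands within about 1 mm of the pointer by camera, the grey button was pressed to its stop and sprang back, no tubes were disturbed, and hand-in returned no verdict.

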